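Free the eccentric cam and seat the Go bowl with the follower slide

ROBOT

A 7-joint arm with a two-finger parallel gripper is mounted at the origin on the work surface. World frame = base frame: x ahead of the robot, y to its left, z up, the work surface at z = 0. Lengths are in m, angles in rad, forces in N, time in s.
With the tool pointing down it reaches from about 0.425 to 0.95 m from the base axis. Payload 4.7 kg.
Tool frame: the origin (TCP) lies midway between the tips of the shut fingers; the grasp point (between the pads) lies 19 mm behind it (arm.hold_point_z is the distance from the TCP to the grasp point, in m); z points along the fingers, y is the line along which they close (so a half turn about z gives the same grasp; the last joint's range is limited). The gripper opens to 87 mm and grips with 3 to 60 N. Pads are 19 mm wide; open, the fingers measure 117 mm over their backs; the gripper's body (75 mm by 190 mm) begins 51 mm behind the grasp point.
Start: joints at [1.123, 0.469, -0.049, 1.532, 0.024, 1.141, -0.082], TCP at [0.275, -0.617, 0.223] pointing down, gripper open.
Joint ranges: [-2.59, 2.59], [-0.33, 1.99], [-1.39, 1.29], [0.1, 2.45], [-1.04, 4.18], [0.21, 1.99], [-2.66, 2.66]. Speed limits (rad/s): [2.57, 2.57, 3.14, 3.14, 3.14, 3.14, 3.14].

INTERFACE

Orientations are given as a 3x3 rotation matrix whose columns are the frame's x, y, z axes.
In Python, from cell import arm gives the robot as it stands. The module is installed in compiled form; this text tells all that it offers.
- The arm moves only by the shell command python3 -m crank 'ROWS' [FORCE]. ROWS is a JSON object of lists of equal length, an entry for each row: "delta_pos": the shift along the world's x, y, z scaled (see below), a list of three; "delta_rot": the turn, a rotation vector about the world's x, y, z scaled (see below), a list of three; "claw": the opening, from 0 (shut) to 1 (fully open). A call has 1 to 20 rows; each row is the pose to reach, as a shift and turn from the pose commanded when the call began; what a row does not reach only later rows make up. The controller multiplies each number of a shift by 0.5 m and each number of a turn by 0.5 rad. A row lasts 1/12 s, in which the tool goes at most 41.7 mm and 7.16 degrees, less where a joint would pass 70% of its speed; a pose out of reach is approached as far as the arm can. A call with a number of a shift or a turn outside -1 to 1 is refused whole. A call with a gripper value outside its range is refused whole. The fingers move at their own pace and stop on an object; FORCE is the grip in N (left out, the last holds). Time passes only in rows, so rows that repeat a pose let the fingers close. It gives the time, the measured TCP pose, the force, the opening and the grip force at its end, in the units of the state.
- arm.get_state(): the state, without advancing time (a new reading comes with each control period).
- arm.get_image(name): name is "scene" or "top"; returns a dict with "img" (480x640x3 uint8, red, green, blue), "fx", "fy", "cx", "cy" (pixels), "eye" and "orientation" of the camera in the world. Camera axes: x right, y down, z forward; pixel columns grow to the right and rows downward; lengths in m; the calibration is good to about 2 mm. A picture is of the moment at which its call begins. There is no depth.
- arm.finish_job(): hands the job in; it is judged then, once.
The state is a dict: "clock": time; "joints": joint angles; "dq": joint speeds; "joint_torque": joint torques, N m; "position": TCP position; "tcp_rot": TCP orientation; "wrist_force": force on the tool from outside, world axes, zero at the start; "moment": the same for the moment, N m; "opening": finger opening in m; "grip_force": force on a finger pad.
Only numpy, scipy, OpenCV 4.12 (cv2) and the standard library are available. Lean on these libraries where they do the work, as an engineer would, in place of code of your own. Each camera call takes 0.05 s, during which the arm holds its last target. There are 200 camera calls.

TASK

Seat the lacquered Go bowl in the fixture's wooden vee: first push the steel lever round with the fingertips until the eccentric cam is at its low point, with the lever straight above the brass index dome, and only then push the follower slide by its upright rear plate fully forward, so that its jaw pushes the bowl home against both faces of the vee. Leave the cam at its low point, do not touch or lift the bowl yourself, and do not disturb the other things lying about.

Things in the scene. Friction and masses are not known exactly. Their poses are not given: they have to be found in the camera images.
- fixture: Fixed wooden base board, 440 x 160 mm, 12 mm thick, carrying the whole mechanism. Origin: on the table surface, under the cam pivot; its frame: x forward (from the push plate to the vee), y to the left of that (the side with the index dome), z up. The board runs from 135 mm behind the origin to 305 mm ahead of it. Brass index dome (10 mm thick, top 29 mm above the table) stands at x 0, y +66 mm. The brass guide rails and aluminium slide bars reach 28 mm above the table.
- cam_axis (a point): Point on the vertical cam pivot axis, at the lever's half height, 57 mm above the table.
- lever_end (a point): Outer end of the steel cam lever, on its centre line, 85 mm from the cam axis, 57 mm above the table. The lever is a straight level bar, 14 mm wide and 14 mm thick (50 to 64 mm above the table), free to reach from 15 to 92 mm out; under it is the dark steel eccentric disc, 52 mm across, 27 to 43 mm above the table, its centre 14 mm from the axis.
- cam (a joint): Cam angle in rad. 0 = low point: the lever points along fixture +y, over the index dome, and the follower roller can pass. Positive = lever turned clockwise seen from above; at pi/2 it points forward (+x) towards the jaw, beyond that it points forward and away from the index side; 2.85 and -0.45 are the end stops. Starts between 1.7 and 2.7. It stays where it is left; turning it takes 0.4 N m (about 6 N at 65 mm).
- slide (a joint): Follower slide position in m: 0 = fully back, 0.028 = fully forward at its stop. Away from the low point the cam blocks its roller. It stays where it is left; sliding it takes 3 N, and a few N more while it pushes the bowl.
- push_face (a point): Centre of the rear face of the slide's upright wooden push plate, which is pushed forward (fixture +x). Face 54 mm wide, 21 to 65 mm above the table; the point is 45 mm above the table; the plate is 12 mm thick. The point moves with the slide.
- seat (a point): Where the bowl's centre is when seated in the vee: 215 mm ahead of the cam axis, 56 mm above the table. The vee walls and the slide's jaw are 78 mm high above the table; with the slide fully back the jaw lies 112 to 126 mm ahead of the cam axis.
- bowl_center (a point): Centre, half-way up, of the loose closed Go bowl: 120 mm across, 84 mm high, about 0.3 to 0.65 kg, standing on a felt 14 mm above the table between jaw and vee, 10 to 20 mm short of its seat.
- ring_gauge: Bone ring gauge, a loose ring 64 mm across and 12 mm high lying on the tile on the side of the base away from the index dome. Origin at its underside. A bystander, to be left alone.
- handle: Stubby rosewood tool handle with a brass ferrule, about 100 mm long, 30 mm thick, lying loose on the tile behind the push plate end of the base. Origin at its underside. A bystander, to be left alone.
- chuck_key: Loose steel T-shaped chuck key, 100 mm long, bar 12 mm thick, lying on the tile on the index dome side of the base. Origin at its underside. A bystander, to be left alone.
- spare_lid: Loose rosewood spare bowl lid, 100 mm across, 18 mm high, lying on the tile beside the bowl. Origin at its underside. A bystander, to be left alone.
- bowl_stand: Loose lacquered bowl stand, a ring 110 mm across and 30 mm high. Origin at its underside. A bystander, to be left alone.
- wax_jar: Loose small amber jar, 56 mm across, 60 mm high. Origin at its underside. A bystander, to be left alone.
- caliper: Loose steel sliding caliper lying flat, 160 mm long. Origin at its underside. A bystander, to be left alone.
Mind the look-alikes: they are no part of the job. There is more than one size of the part that bears bowl_center; the job needs the smallest.

How it is judged:
By the outcome, as a careful person would: the job done as asked, in the order asked, and still so for the second after the job is handed in, with the robot touching nothing.
It also fails if it takes over 64 s, if anything falls off the work surface, if the arm or the gripper's body presses on something with over 40 N, if the wrist force passes 120 N, or if a joint passes its speed limit or range.

## Working session

There is one attempt and no reset: what is moved stays moved. The work goes in short steps, Python scripts to look and compute and a shell command to move; the robot and the scene stay as the last step left them, time stands still between calls to the robot, and variables do not carry over. Pictures are saved under pics/ and viewed, at most 10 in all, crops included, and the job is handed in when it is done.

```bash
mkdir -p pics
cat > h.py <<'E'
import numpy as np, cv2
from cell import arm
def snap(n,f):
    d=arm.get_image(n); cv2.imwrite('pics/'+f,d['img'][:,:,::-1]); np.save('pics/'+f+'.npy',d,allow_pickle=True); return d
def ray(d,u,v,z):
    R=np.array(d['orientation']);e=np.array(d['eye'])
    r=R@np.array([(u-d['cx'])/d['fx'],(v-d['cy'])/d['fy'],1]); return e+r*(z-e[2])/r[2]
def proj(d,p):
    q=np.array(d['orientation']).T@(np.array(p)-np.array(d['eye'])); return d['fx']*q[0]/q[2]+d['cx'],d['fy']*q[1]/q[2]+d['cy']
def load(f): return np.load('pics/'+f+'.npy',allow_pickle=True).item()
E
python3 - <<'E'
from h import *
for n in('top','scene'):
    d=snap(n,n+'0.png'); print(n,d['eye'],np.round(d['orientation'],3).tolist(),d['fx'])
s=arm.get_state(); print(s['clock'],s['position'],np.round(s['tcp_rot'],3).tolist(),s['wrist_force'])
E
```

```text
top [0.40791028 0.05875216 1.21523531] [[0.028, -0.992, 0.123], [-1.0, -0.028, 0.002], [0.001, -0.123, -0.992]] 461.7470845220817
scene [ 1.12512328 -0.06924077  1.06563505] [[0.161, 0.847, -0.506], [0.987, -0.132, 0.094], [0.013, -0.515, -0.857]] 435.234542417229
0.1 [ 0.27426    -0.61618408  0.22160858] [[0.914, 0.407, -0.001], [0.407, -0.914, 0.002], [-0.0, -0.002, -1.0]] [-0.47196255  0.88244947 -0.02457673]
```

View pics/top0.png

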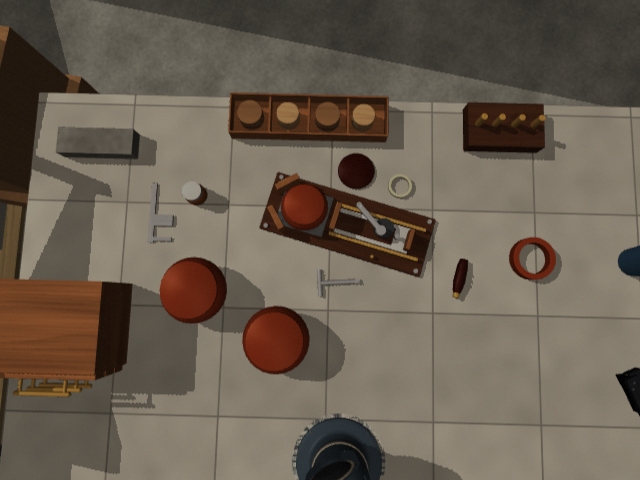

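View pics/scene0.png

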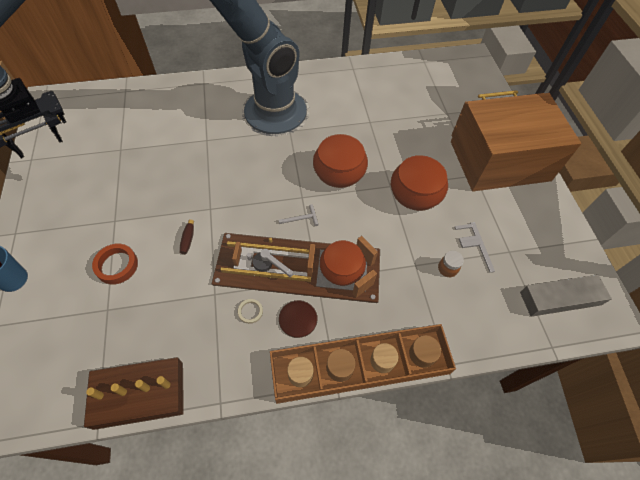

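Run:
```python
from h import *
a=cv2.imread('pics/top0.png')[160:285,250:450]; cv2.imwrite('pics/c1.png',cv2.resize(a,None,fx=4,fy=4,interpolation=cv2.INTER_CUBIC))
```

```text
(no output)
```

View pics/c1.png

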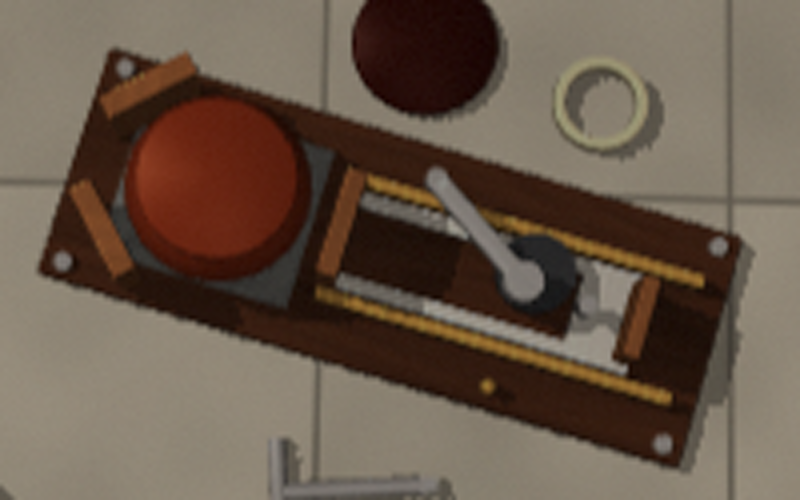

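The crop shows the board corners at about (112,50), (740,238), (688,468) and (40,270). The cam hub is at (522,280), the lever tip at (435,175), the dome at (488,385) and the push plate around (640,318).

```bash
cat >> h.py <<'E'
def fix():
    d=load('top0.png')
    px=[(112,50),(740,238),(688,468),(40,270)]; loc=np.array([(.305,-.08),(-.135,-.08),(-.135,.08),(.305,.08)])
    W=np.array([ray(d,250+x/4,160+y/4,.012)[:2] for x,y in px])
    H=(loc-loc.mean(0)).T@(W-W.mean(0)); U,S,Vt=np.linalg.svd(H); R=Vt.T@np.diag([1,np.linalg.det(Vt.T@U.T)])@U.T
    t=W.mean(0)-R@loc.mean(0); return R,t,W-(loc@R.T+t)
E
python3 - <<'E'
from h import *
d=load('top0.png'); R,t,res=fix(); print(R,t,np.degrees(np.arctan2(R[1,0],R[0,0])),res)
f=lambda x,y,z:R.T@(ray(d,250+x/4,160+y/4,z)[:2]-t)
for n,a in dict(hub=(522,280,.064),tip=(435,175,.064),dome=(488,385,.029),bowl=(217,170,.098),plate=(640,318,.065)).items():
    p=f(*a); print(n,p,'world',R@p+t)
for n,p in dict(dome=(0,.066),pushface=(-.1,0)).items(): print(n,R@np.array(p)+t)
g=lambda p:R.T@(np.array(p)-t)
for n,(u,v,z) in dict(handle=(460,278,.015),key=(340,282,.006),ring=(401,186,.006),lid=(356,171,.018)).items():
    w=ray(d,u,v,z)[:2];print(n,w,g(w))
# scene check
s=load('scene0.png')
for p in [(.305,-.08),(-.135,-.08),(-.135,.08),(.305,.08)]: print(np.round(proj(s,[*(R@np.array(p)+t),.012])))
E
```

```text
[[ 0.26363644 -0.96462212]
 [ 0.96462212  0.26363644]] [ 0.57714913 -0.09573382] 74.71405438826068 [[-0.00183701 -0.00043922]
 [-0.0013576   0.00470632]
 [ 0.00052396 -0.00324082]
 [ 0.00267066 -0.00102627]]
hub [0.00374774 0.00049982] world [ 0.57765503 -0.0919869 ]
tip [ 0.07503247 -0.04813826] world [ 0.64336565 -0.03604684]
dome [0.00286889 0.06638976] world [ 0.51386444 -0.07546367]
bowl [ 0.20518134 -0.00468653] world [0.63576313 0.10095309]
plate [-0.07365928  0.0023149 ] world [ 0.55549685 -0.1661769 ]
dome [ 0.51348407 -0.07833382]
pushface [ 0.55078548 -0.19219604]
handle [ 0.46493767 -0.30597236] [-0.23238377  0.05281511]
key [0.44619919 0.00446249] [0.06212841 0.1527326 ]
ring [ 0.70675649 -0.153075  ] [-0.02114334 -0.14013936]
lid [ 0.74122802 -0.03097306] [ 0.10572684 -0.14120083]
[377. 301.]
[209. 284.]
[222. 232.]
[378. 247.]
```

```bash
cat >> h.py <<'E'
def W(x,y):
    R,t,_=fix(); return R@(np.array([x,y])+[.003,0])+t
def finger(a,r=.062,gap=0):
    l=np.array([np.sin(a),np.cos(a)]);n=np.array([np.cos(a),-np.sin(a)])
    ext=.015*abs(n[1])+.0095*abs(n[0]); c=r*l+(.007+ext+gap)*n; return W(*c)
E
python3 - <<'E'
from h import *
p=np.array(arm.get_state()['position'])
s=finger(2.17,gap=.015); print('start',s,'delta units',(s-p[:2])/.5,(.052-p[2])/.5)
a0=s
for a in np.arange(2.2,-.01,-.2): q=finger(a); print(round(a,2),np.round(q,4),np.round((q-a0)/.5,3))
E
```

```text
start [ 0.65091777 -0.08294624] delta units [0.75331555 1.06647569] -0.3392171517092951
2.2 [ 0.6418 -0.0734] [-0.018  0.019]
2.0 [ 0.6366 -0.061 ] [-0.029  0.044]
1.8 [ 0.6283 -0.0496] [-0.045  0.067]
1.6 [ 0.6173 -0.04  ] [-0.067  0.086]
1.4 [ 0.6072 -0.0334] [-0.087  0.099]
1.2 [ 0.5958 -0.0286] [-0.11   0.109]
1.0 [ 0.583  -0.0263] [-0.136  0.113]
0.8 [ 0.5693 -0.0268] [-0.163  0.112]
0.6 [ 0.5556 -0.0305] [-0.191  0.105]
0.4 [ 0.5426 -0.0375] [-0.217  0.091]
0.2 [ 0.5313 -0.0477] [-0.239  0.07 ]
-0.0 [ 0.5225 -0.0606] [-0.257  0.045]
```

```bash
python3 -m crank '{"delta_pos":[[0.04,0.06,0],[0.08,0.12,0],[0.12,0.18,0],[0.16,0.23,0],[0.2,0.28,0],[0.24,0.34,0],[0.28,0.4,0],[0.32,0.46,0],[0.36,0.5,0],[0.38,0.53,0],[0.38,0.53,0]],"delta_rot":[[0,0,0.1],[0,0,0.2],[0,0,0.3],[0,0,0.4],[0,0,0.5],[0,0,0.6],[0,0,0.7],[0,0,0.8],[0,0,0.885],[0,0,0.885],[0,0,0.885]],"claw":[0,0,0,0,0,0,0,0,0,0,0]}'
python3 -m crank '{"delta_pos":[[0.04,0.06,0],[0.08,0.12,0],[0.12,0.18,0],[0.16,0.23,0],[0.2,0.28,0],[0.24,0.34,0],[0.28,0.4,0],[0.32,0.46,0],[0.36,0.51,0],[0.373,0.536,0],[0.373,0.536,0],[0.373,0.536,0]],"delta_rot":[[0,0,0.1],[0,0,0.2],[0,0,0.3],[0,0,0.4],[0,0,0.5],[0,0,0.6],[0,0,0.7],[0,0,0.8],[0,0,0.885],[0,0,0.885],[0,0,0.885],[0,0,0.885]],"claw":[0,0,0,0,0,0,0,0,0,0,0,0]}'
python3 - <<'E'
from h import *
s=arm.get_state(); p=s['position'];R=np.array(s['tcp_rot']); print(s['clock'],p,np.degrees(np.arctan2(R[1,1],R[0,1])),s['opening'],finger(2.17,gap=.015)-p[:2])
E
```

```text
clock: 1.02
position: [0.4677, -0.3464, 0.2224]
tcp_rot: [[0.645, 0.764, 0.001], [0.764, -0.645, 0.003], [0.003, -0.001, -1.0]]
wrist_force: [-0.4, 0.9, 0.2]
opening: 0.0216
grip_force: 0.0
clock: 2.02
position: [0.6505, -0.0847, 0.2219]
tcp_rot: [[0.264, 0.964, -0.002], [0.964, -0.264, -0.001], [-0.002, -0.001, -1.0]]
wrist_force: [-0.2, -1.8, 0.5]
opening: 0.0007
grip_force: 0.0
2.0167 [ 0.65045579 -0.08470219  0.22188811] -15.33092941472872 0.000710463860517903 [0.00046198 0.00175595]
```

```bash
python3 -m crank '{"delta_pos":[[0,0,-0.07],[0,0,-0.14],[0,0,-0.21],[0,0,-0.27],[0,0,-0.31],[0,0,-0.34],[0,0,-0.34]],"delta_rot":[[0,0,0],[0,0,0],[0,0,0],[0,0,0],[0,0,0],[0,0,0],[0,0,0]],"claw":[0,0,0,0,0,0,0]}'
python3 - <<'E'
from h import *
d=snap('scene','scene1.png'); a=d['img'][200:340,190:400,::-1]; cv2.imwrite('pics/c2.png',cv2.resize(a,None,fx=3.5,fy=3.5,interpolation=cv2.INTER_CUBIC))
E
```

```text
clock: 2.6
position: [0.6471, -0.0876, 0.0487]
tcp_rot: [[0.268, 0.963, -0.008], [0.963, -0.268, -0.002], [-0.004, -0.007, -1.0]]
wrist_force: [-1.0, -0.5, 0.3]
opening: 0.0003
grip_force: 0.0
```

View pics/c2.png

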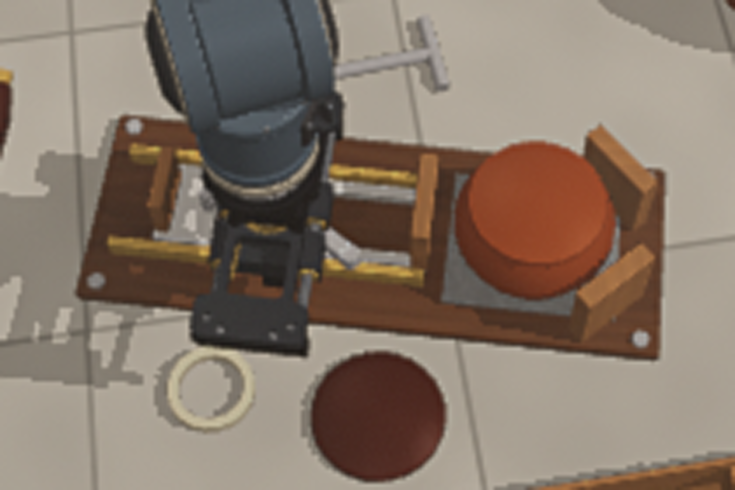

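The gripper is down on the clockwise side of the lever. The lever end shows at about (350,255) and the force is near zero. Next I sweep it round most of the way.

```bash
python3 -m crank '{"delta_pos":[[-0.01,0.01,0],[-0.018,0.022,0],[-0.029,0.044,0],[-0.037,0.056,0],[-0.045,0.067,0],[-0.067,0.086,0],[-0.087,0.099,0],[-0.11,0.109,0],[-0.123,0.112,0],[-0.136,0.113,0],[-0.15,0.113,0],[-0.163,0.112,0],[-0.178,0.109,0],[-0.191,0.105,0],[-0.205,0.099,0],[-0.217,0.091,0],[-0.217,0.091,0],[-0.217,0.091,0]],"delta_rot":[[0,0,0],[0,0,0],[0,0,0],[0,0,0],[0,0,0],[0,0,0],[0,0,0],[0,0,0],[0,0,0],[0,0,0],[0,0,0],[0,0,0],[0,0,0],[0,0,0],[0,0,0],[0,0,0],[0,0,0],[0,0,0]],"claw":[0,0,0,0,0,0,0,0,0,0,0,0,0,0,0,0,0,0]}'
python3 - <<'E'
from h import *
p=arm.get_state()['position']
print([ (a,np.round(finger(a)-p[:2],4)) for a in (.5,.4,.3,0)])
d=snap('top','top2.png'); a=d['img'][160:285,250:450,::-1]; cv2.imwrite('pics/c3.png',cv2.resize(a,None,fx=4,fy=4,interpolation=cv2.INTER_CUBIC))
E
```

```text
clock: 4.15
position: [0.5457, -0.0362, 0.055]
tcp_rot: [[0.262, 0.965, 0.009], [0.965, -0.262, 0.001], [0.004, 0.008, -1.0]]
wrist_force: [4.5, 1.7, 1.5]
opening: 0.0003
grip_force: 2.0
[(0.5, array([0.0033, 0.0026])), (0.4, array([-0.0031, -0.0013])), (0.3, array([-0.009 , -0.0061])), (0, array([-0.0232, -0.0244]))]
```

View pics/c3.png

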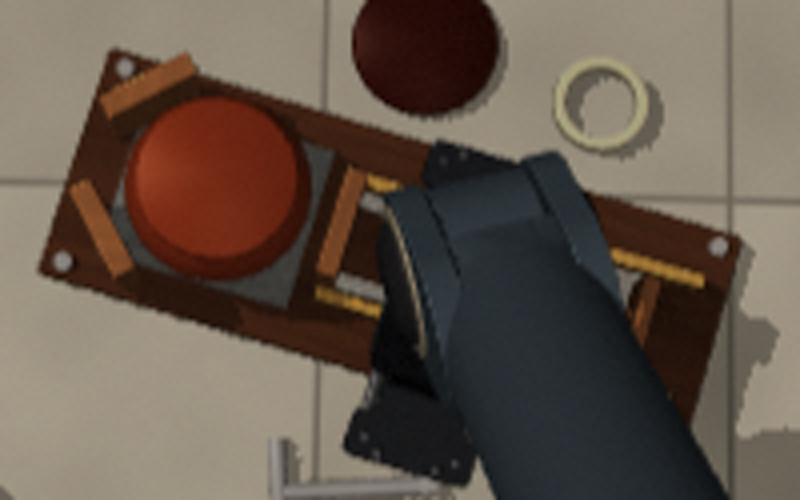

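The lever is following, with about 5 N of contact force. The arm hides it from the top view. I continue to just before the low point, then back off and look.

```bash
python3 -m crank '{"delta_pos":[[-0.011,-0.01,0],[-0.022,-0.021,0],[-0.032,-0.033,0],[-0.038,-0.043,0],[-0.038,-0.043,0],[-0.038,-0.043,0]],"delta_rot":[[0,0,0],[0,0,0],[0,0,0],[0,0,0],[0,0,0],[0,0,0]],"claw":[0,0,0,0,0,0]}'
python3 - <<'E'
from h import *
p=arm.get_state()['position']
print([ (a,np.round(finger(a)-p[:2],4)) for a in (.2,.1,.05,0,-.05)])
E
```

```text
clock: 4.7
position: [0.5246, -0.0579, 0.0536]
tcp_rot: [[0.263, 0.965, 0.003], [0.965, -0.263, 0.001], [0.002, 0.003, -1.0]]
wrist_force: [3.2, 3.4, 1.7]
opening: 0.0005
grip_force: 1.9
[(0.2, array([0.0067, 0.0102])), (0.1, array([0.0019, 0.004 ])), (0.05, array([-0.0002,  0.0007])), (0, array([-0.0021, -0.0027])), (-0.05, array([-0.0035, -0.0048]))]
```

```bash
python3 -m crank '{"delta_pos":[[0.01,0.038,0],[0.021,0.077,0],[0.021,0.077,0.08],[0.021,0.077,0.16],[0.021,0.077,0.24],[0.021,0.077,0.32],[0.02,0.02,0.34],[0.02,-0.06,0.34],[0.02,-0.14,0.34],[0.02,-0.22,0.34],[0.02,-0.3,0.34],[0.02,-0.38,0.34],[0.02,-0.46,0.34],[0.02,-0.52,0.34],[0.02,-0.52,0.34]],"delta_rot":[[0,0,0],[0,0,0],[0,0,0],[0,0,0],[0,0,0],[0,0,0],[0,0,0],[0,0,0],[0,0,0],[0,0,0],[0,0,0],[0,0,0],[0,0,0],[0,0,0],[0,0,0]],"claw":[0,0,0,0,0,0,0,0,0,0,0,0,0,0,0]}'
python3 - <<'E'
from h import *
d=snap('top','top3.png'); snap('scene','scene3.png'); a=d['img'][160:285,250:450,::-1]; cv2.imwrite('pics/c4.png',cv2.resize(a,None,fx=4,fy=4,interpolation=cv2.INTER_CUBIC))
E
```

```text
clock: 5.95
position: [0.5296, -0.3278, 0.221]
tcp_rot: [[0.274, 0.962, -0.005], [0.962, -0.274, -0.003], [-0.004, -0.004, -1.0]]
wrist_force: [-0.6, -1.3, -0.8]
opening: 0.0004
grip_force: 0.0
```

View pics/c4.png

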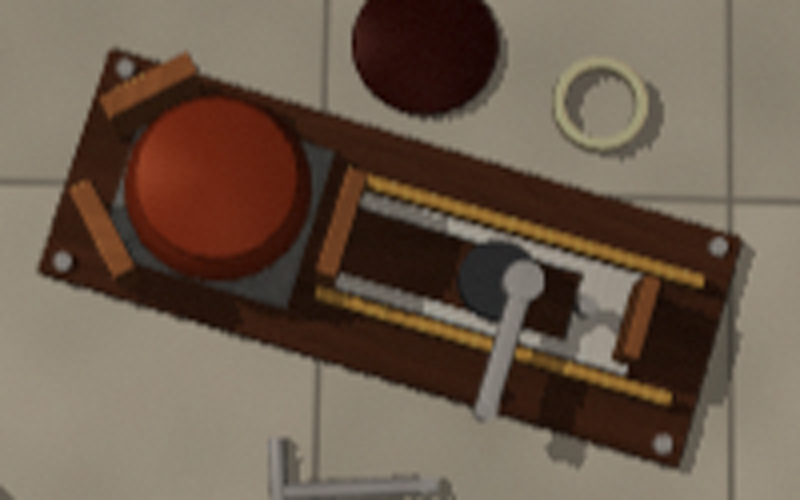

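The lever runs from the hub at (523,279) to its end at (486,412), and the dome is hidden under it. I check its angle against the rails.

Run:
```python
from h import *
d=load('top3.png');d0=load('top0.png'); R,t,_=fix()
P=lambda x,y,z,d=d:ray(d,250+(x+.5)/4-.5,160+(y+.5)/4-.5,z)[:2]
ang=lambda v:np.degrees(np.arctan2(v[1],v[0]))
hub=P(523,279,.064);tip=P(486,411,.064);dome=P(488,385,.029,d0)
print('lever',ang(tip-hub),np.linalg.norm(tip-hub),'hub->dome',ang(dome-hub))
for a,b in [((320,294),(668,398)),((370,183),(703,281))]: print('rail',ang(P(*a,.028)-P(*b,.028)))
print('board',ang(R[:,0]), [ang(P(*a,.012)-P(*b,.012)) for a,b in [((112,50),(740,238)),((40,270),(688,468)),((125,68),(718,246)),((62,261),(662,443))]])
# centre line by colour mask
img=d['img'].astype(int); sat=img.max(2)-img.min(2); val=img.max(2)
m=((sat<25)&(val>95)).astype(np.uint8); m[:236]=0;m[266:]=0;m[:,:364]=0;m[:,384:]=0
ys,xs=np.nonzero(m); w=np.array([ray(d,x,y,.064)[:2] for x,y in zip(xs,ys)])
vx,vy,x0,y0=cv2.fitLine(w.astype(np.float32),cv2.DIST_HUBER,0,.001,.001).ravel(); print(len(xs),ang((vx,vy)))
```

```text
lever 165.22940459986768 0.08676686560023779 hub->dome 165.07826326356104
rail 74.81155738760393
rail 74.92524730737448
board 74.71405438826068 [np.float64(74.59515700789142), np.float64(74.52053005218042), np.float64(74.5670124601812), np.float64(74.6208725287825)]
226 -17.609457
```

Run:
```python
from h import *
p=np.array(arm.get_state()['position']); print(p)
for x in (-.118,-.0925,-.0645,-.0605): print(x,W(x,0),np.round((W(x,0)-p[:2])/.5,3),(.042-p[2])/.5)
```

```text
[ 0.53162415 -0.32024166  0.22128321]
-0.118 [ 0.54683094 -0.20666537] [0.03  0.227] -0.3585664146553196
-0.0925 [ 0.55355366 -0.1820675 ] [0.044 0.276] -0.3585664146553196
-0.0645 [ 0.56093549 -0.15505808] [0.059 0.33 ] -0.3585664146553196
-0.0605 [ 0.56199003 -0.1511996 ] [0.061 0.338] -0.3585664146553196
```

```bash
python3 -m crank '{"delta_pos":[[0.01,0.07,0],[0.02,0.15,0],[0.03,0.21,0],[0.03,0.225,0],[0.03,0.225,-0.07],[0.03,0.225,-0.14],[0.03,0.225,-0.21],[0.03,0.225,-0.28],[0.03,0.225,-0.33],[0.03,0.225,-0.36],[0.03,0.225,-0.36],[0.03,0.225,-0.36]],"delta_rot":[[0,0,0],[0,0,0],[0,0,0],[0,0,0],[0,0,0],[0,0,0],[0,0,0],[0,0,0],[0,0,0],[0,0,0],[0,0,0],[0,0,0]],"claw":[0,0,0,0,0,0,0,0,0,0,0,0]}'
python3 -m crank '{"delta_pos":[[0.003,0.012,0],[0.007,0.025,0],[0.01,0.037,0],[0.014,0.05,0],[0.017,0.062,0],[0.02,0.074,0],[0.02,0.074,0],[0.02,0.074,0]],"delta_rot":[[0,0,0],[0,0,0],[0,0,0],[0,0,0],[0,0,0],[0,0,0],[0,0,0],[0,0,0]],"claw":[0,0,0,0,0,0,0,0]}'
```

```text
clock: 7.05
position: [0.5477, -0.2054, 0.0421]
tcp_rot: [[0.262, 0.965, -0.002], [0.965, -0.262, 0.001], [0.001, -0.003, -1.0]]
wrist_force: [0.4, 0.4, 0.8]
opening: 0.0005
grip_force: 0.0
clock: 7.72
position: [0.5588, -0.169, 0.0426]
tcp_rot: [[0.263, 0.965, 0.0], [0.965, -0.263, 0.001], [0.001, 0.0, -1.0]]
wrist_force: [-0.9, -0.3, 0.1]
opening: 0.0007
grip_force: 0.0
```

Run:
```python
from h import *
d=snap('scene','scene4.png'); a=d['img'][200:340,190:400,::-1]; cv2.imwrite('pics/c5.png',cv2.resize(a,None,fx=3.5,fy=3.5,interpolation=cv2.INTER_CUBIC))
```

```text
(no output)
```

View pics/c5.png

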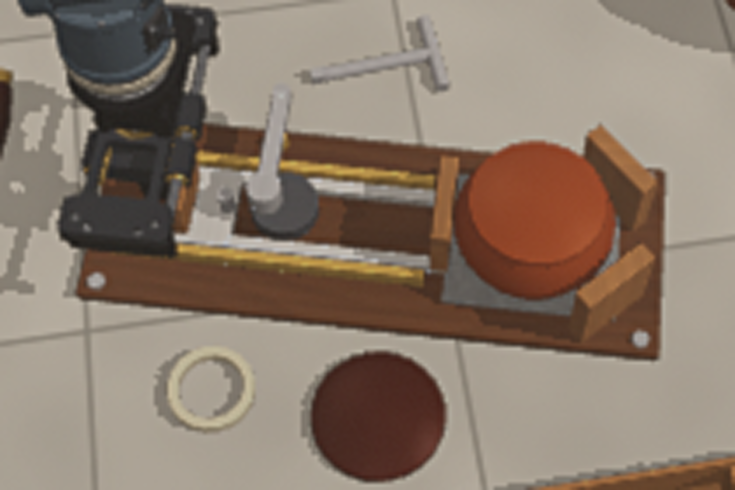

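The slide has advanced about 12 mm: the jaw's left edge is now near x=437 and was near 415. The lever is still over the dome. I push on slowly.

```bash
python3 -m crank '{"delta_pos":[[0.002,0.006,0],[0.003,0.012,0],[0.005,0.018,0],[0.006,0.022,0],[0.007,0.026,0],[0.008,0.03,0],[0.008,0.03,0],[0.008,0.03,0]],"delta_rot":[[0,0,0],[0,0,0],[0,0,0],[0,0,0],[0,0,0],[0,0,0],[0,0,0],[0,0,0]],"claw":[0,0,0,0,0,0,0,0]}'
python3 -m crank '{"delta_pos":[[0.001,0.004,0],[0.002,0.008,0],[0.003,0.012,0],[0.003,0.012,0],[0.003,0.012,0]],"delta_rot":[[0,0,0],[0,0,0],[0,0,0],[0,0,0],[0,0,0]],"claw":[0,0,0,0,0]}'
```

```text
clock: 8.43
position: [0.5616, -0.1575, 0.0422]
tcp_rot: [[0.266, 0.964, -0.002], [0.964, -0.266, -0.002], [-0.003, -0.001, -1.0]]
wrist_force: [-0.8, -4.7, 0.4]
opening: 0.0004
grip_force: 2.7
clock: 8.85
position: [0.5615, -0.1574, 0.0423]
tcp_rot: [[0.269, 0.963, -0.004], [0.963, -0.269, -0.009], [-0.01, -0.002, -1.0]]
wrist_force: [-3.6, -14.1, 2.2]
opening: 0.0003
grip_force: 7.6
```

```bash
python3 -m crank '{"delta_pos":[[0.001,0.004,0],[0.002,0.008,0],[0.003,0.01,0],[0.003,0.01,0],[0.003,0.01,0]],"delta_rot":[[0,0,0],[0,0,0],[0,0,0],[0,0,0],[0,0,0]],"claw":[0,0,0,0,0]}'
python3 -m crank '{"delta_pos":[[-0.01,-0.035,0],[-0.02,-0.07,0],[-0.03,-0.11,0],[-0.03,-0.11,0.08],[-0.03,-0.11,0.16],[-0.03,-0.11,0.24],[-0.03,-0.11,0.32],[-0.03,-0.18,0.36],[-0.03,-0.26,0.36],[-0.03,-0.34,0.36],[-0.03,-0.34,0.36]],"delta_rot":[[0,0,0],[0,0,0],[0,0,0],[0,0,0],[0,0,0],[0,0,0],[0,0,0],[0,0,0],[0,0,0],[0,0,0],[0,0,0]],"claw":[0,0,0,0,0,0,0,0,0,0,0]}'
python3 - <<'E'
from h import *
d=snap('top','top5.png'); s=snap('scene','scene5.png'); c=lambda a:cv2.resize(a[:,:,::-1],None,fx=3,fy=3,interpolation=cv2.INTER_CUBIC)
o=np.vstack([c(d['img'][165:265,240:450]),c(s['img'][225:320,200:410])]); cv2.imwrite('pics/c6.png',o)
R,t,_=fix()
for f,z in(('top0.png',.098),('top5.png',.098)):
    i=load(f); h=cv2.cvtColor(i['img'],cv2.COLOR_RGB2HSV); m=((h[...,0]<12)&(h[...,1]>170)&(h[...,2]>85)).astype(np.uint8); m[:170]=0;m[240:]=0;m[:,:265]=0;m[:,335:]=0
    m=cv2.morphologyEx(m,cv2.MORPH_OPEN,np.ones((7,7)))
    (x,y),r=cv2.minEnclosingCircle(np.argwhere(m)[:,::-1].astype(np.float32)); p=R.T@(ray(i,x,y,.06)[:2]-t)-[.003,0]; print(f,x,y,r,p)
E
```

```text
clock: 9.27
position: [0.5615, -0.1573, 0.0423]
tcp_rot: [[0.272, 0.962, -0.007], [0.962, -0.272, -0.014], [-0.016, -0.003, -1.0]]
wrist_force: [-6.9, -21.7, 4.6]
opening: 0.0001
grip_force: 11.7
clock: 10.18
position: [0.5482, -0.3244, 0.2223]
tcp_rot: [[0.276, 0.961, -0.0], [0.961, -0.275, -0.006], [-0.006, 0.001, -1.0]]
wrist_force: [-0.8, -2.6, -0.1]
opening: 0.0002
grip_force: 0.0
top0.png 302.5 204.3125 20.312599182128906 [ 0.20848833 -0.00600395]
top5.png 298.0 203.0 20.880712509155273 [ 0.22044917 -0.00592148]
```

View pics/c6.png

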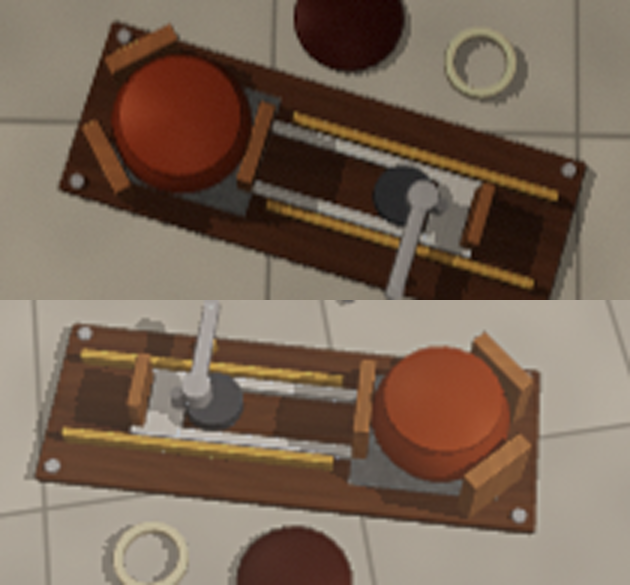

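The bowl has moved forward and looks snug against both vee walls. The jaw is against it, and the lever is still over the dome. I check the slide stroke and lever angle numerically.

Run:
```python
from h import *
R,t,_=fix(); o=[]
for f in('top0.png','top5.png'):
    i=load(f); h=cv2.cvtColor(i['img'],cv2.COLOR_RGB2HSV); m=((h[...,0]<16)&(h[...,1]>100)&(h[...,2]>105)&(h[...,0]>5)).astype(np.uint8)
    n,l,st,c=cv2.connectedComponentsWithStats(m)
    for k in range(1,n):
        if st[k,4]>25 and 325<c[k,0]<420 and 190<c[k,1]<260: print(f,st[k,4],c[k].round(1),(R.T@(ray(i,*c[k],.07)[:2]-t)-[.003,0]).round(4))
i=load('top5.png'); img=i['img'].astype(int); m=((np.ptp(img,axis=2)<25)&(img.max(2)>110))
P=[]
for v in range(250,263):
    xs=np.nonzero(m[v,364:388])[0]+364; P.append(ray(i,xs.mean(),v,.064)[:2]); print(v,xs.min(),xs.max(),end='; ')
P=np.array(P); q=np.polyfit(P[:,0],P[:,1],1); print('lever',180+np.degrees(np.arctan(q[0])))
```

```text
top5.png 57 [399.7 235.5] [-0.0486  0.001 ]
250 373 376; 251 372 376; 252 372 376; 253 372 375; 254 371 375; 255 371 375; 256 371 374; 257 370 374; 258 370 374; 259 370 374; 260 370 373; 261 369 373; 262 369 373; lever 164.51399299595073
```

```bash
python3 -c "
from cell import arm
print(arm.finish_job())"
```

```text
the job is handed in; nothing more can be done
None
```

The job is handed in at about 10 s on the robot's clock: the lever is over the index dome (within about 1°), the slide went forward about 28 mm until it stopped, the bowl looks home against both vee faces, and the ring gauge and spare lid show no change in the close-ups (I did not check the other bystanders at the end).

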